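# Free the mould front and half-draw the core rod from a plaster cast

### The arm

A 7-joint arm with a two-finger parallel gripper is mounted at the origin on the work surface. World frame = base frame: x ahead of the robot, y to its left, z up, the work surface at z = 0. Lengths are in m, angles in rad, forces in N, time in s.
With the tool pointing down it reaches from about 0.35 to 0.9 m from the base axis. Payload 8.1 kg.
Tool frame: the origin (TCP) lies on the mounting face of the last link; the fingertips stand 178 mm ahead of it and the grasp point (between the pads) lies 159 mm ahead of it (robot.finger_overhang is the distance from the TCP to the fingertips, in m); y points along the fingers, x is the direction in which the jaws open and shut, and the axes are right-handed (so a half turn about y gives the same grasp; the last joint's range is limited). The gripper opens to 92 mm and grips with 3 to 60 N. Pads are 19 mm wide; open, the fingers measure 130 mm over their backs; the gripper's body (75 mm by 190 mm) begins 47 mm behind the grasp point.
Start: joints at [-1.451, 0.434, 0.025, 1.573, -0.012, 1.134, -0.075], TCP at [0.138, 0.61, 0.405] pointing down, gripper open.
Joint ranges: [-2.62, 2.62], [-0.44, 2.09], [-1.27, 1.32], [0.08, 2.57], [-1.32, 4.46], [0.12, 2], [-2.74, 2.74]. Speed limits (rad/s): [2.22, 2.22, 3.01, 3.01, 3.14, 3.14, 3.14].

### API

Orientations are given as [roll, pitch, yaw] about the fixed x, y, z axes, in that order (R = Rz(yaw) Ry(pitch) Rx(roll)).
In Python, from cell import robot, fingers, kin, capture gives the robot as it stands. Calls block until the motion is done:
- robot.reach(position, orientation): joint-space move of the TCP to a pose.
- robot.servo_line(position, max_speed=0.15, orientation=None, threshold=None): straight line of the TCP; orientation=None keeps the orientation; max_speed is the mean speed in m/s. With threshold (N) it stops when the force on the tool has changed by that much, and returns True; else False.
- robot.move_joints(angles): joint-space move.
- fingers.set_gripper(opening): finger opening in m; the grip force is fixed at half the most; returns when the fingers have stopped.
- robot.wait(seconds).
- kin.solve_ik(position, orientation): joint angles nearest the present ones, or None.
- capture(name): name is "scene" or "top" or "wrist"; returns a dict with "pixels" (420x560x3 uint8, blue, green, red), "fx", "fy", "cx", "cy" (pixels), "cam_to_world" (4x4, takes a point from camera to world coordinates); the wrist camera has in their place "mount" (4x4, takes a point from camera to tool coordinates, whose origin is the TCP and whose axes are the tool frame's). Camera axes: x right, y up, looking along -z (the intrinsics and any distortion apply to the point x, -y, -z); pixel columns grow to the right and rows downward; lengths in m; the calibration is good to about 2 mm. The wrist camera is an equidistant fisheye: a pixel r from the principal point sees the ray r / f radians off the axis. A picture is of the moment at which its call begins: read the wrist's pose just before it. There is no depth.
A pose or a line that the arm cannot do raises robot.MotionError and nothing moves.
- robot.close_job(): hands the job in, once; it reports no verdict.
Readings, each from a call of its own:
- robot.read_time_s(): time.
- robot.read_joint_positions(): joint angles.
- robot.read_dq(): joint speeds.
- robot.read_joint_efforts(): joint torques, N m.
- robot.read_position(): TCP position.
- robot.read_tcp_rot(): TCP orientation.
- robot.read_contact_force(): force on the tool from outside, world axes, zero at the start.
- robot.read_wrist_torque(): the same for the moment, N m.
- robot.read_grip_width(): finger opening in m.
Only numpy, scipy, OpenCV 4.12 (cv2) and the standard library are available. Lean on these libraries where they do the work, as an engineer would, in place of code of your own. Each camera call takes 0.05 s, during which the arm holds its last target. There are 200 camera calls.

### The job

Release this plaster cast from its core: pull the casting box's bottom-hinged front down to its stop so that it breaks away from the plaster, then push it back up fully shut so that it supports the cast again. Then draw the tall knobbed core rod straight up by half of its buried length (40 of its 80 mm) without lifting the cast or pulling the rod clear, and finish still holding the rod there. Leave the short plug in its bore, and leave the model, slab, bowl and brush alone.

Things in the scene. Friction and masses are not known exactly. Their poses are not given: they have to be found in the camera images.
- mould: Plywood casting box, fixed to the bench, open on top; 160 mm along its x (front flap included, plus 12 mm of battens behind), 180 mm along its y, rims 107 mm high, walls and floor 12 mm thick. Origin: centre of the underside; its -x side is the hinged front (turned roughly towards the robot), z up.
- flap (a joint): Hinge of the box's plywood front flap (180 mm wide, 12 mm thick, top edge level with the rims). 0 = upright and fully shut, grows as the top swings outwards and down (towards the box's -x), stop at 0.9 rad. It may start a little ajar. A stiff hinge: it stays where it is left and takes about 2 to 4 N at the bar.
- flap_hinge (a point): Point on the flap's hinge axis, at its middle; in the box frame 80 mm towards -x and 4 mm above the bench. The axis runs along the box's y. This point does not move with the flap.
- flap_bar (a point): Middle of the flap's handle: a round steel bar 12 mm thick, along the box's y, on two posts 96 mm apart (centre to centre), 30 mm above the flap's top edge, free all round. With the flap shut this point is 137 mm above the bench, 133 mm above the hinge axis and 6 mm towards the box's +x from it; it turns with the flap.
- cast: Plaster block 130 x 150 x 95 mm (x, y, z), about 1.9 kg, standing loose in the box with about 3 mm of play all round, its flat top level with the rims, 107 mm above the bench. Origin: centre of its underside, axes like the box's. Two alike upright bores, 16 mm plus 1 mm clearance wide and 80 mm deep, open in its top at y = -35 and +35 mm; one holds the core rod, the other the plug.
- core_rod: Steel core rod 16 mm thick and 150 mm long, its top 40 mm thickened to a plain round knob 26 mm wide, 0.2 to 0.33 kg. It stands on the bottom of either bore: 80 mm buried, 70 mm (knob included) above the plaster. Origin: centre of its foot; z along the rod, up. When seated the origin is 15 mm above the cast's origin.
- rod_grip (a point): Point on the core rod's axis at the middle of its round knob (26 mm wide, 40 mm high), 130 mm above its foot: 50 mm above the plaster (157 mm above the bench) when seated; the knob's underside is 30 mm above the plaster.
- plug: Short plain steel pin 16 mm thick and 95 mm long without a knob, seated in the other bore, 15 mm standing out of the plaster. Origin: centre of its foot, z up.
- model: Bystander: small plaster tower model, 90 x 90 x 120 mm, with a lower annex on its +y side, beside the box. Origin: centre of the tower's underside.
- slab: Bystander: flat plaster slab 130 x 100 x 15 mm. Origin: centre of its underside.
- bowl: Bystander: grey plastic bowl, 100 mm wide, 50 mm high. Origin: centre of its underside.
- brush: Bystander: brush lying on the bench, handle along its -x. Origin: middle of its underside.

How it is judged:
On the way, in this order (a step that is already met when the one before it is completed fails the run):
1. the front flap has been pulled down to (nearly) its stop (value of joint flap above 0.75 rad), for 0.1 s.
2. the front flap is shut again (value of joint flap below 0.05 rad), for 0.2 s.
3. the core rod is drawn about 40 mm (28 to 52 mm) (z of core_rod in the frame of cast between 0.043 and 0.067 m), for 0.2 s.
At the end, for the whole second after the job is handed in: Flap shut (within 0.05 rad); core rod still in its bore, in line with it within 0.05 rad, drawn 40 mm up, give or take 12 mm, at rest, held in the fingers (over 3 N); cast flat on the box floor (raised under 3 mm, tilted under 0.03 rad); plug seated within 5 mm (all of step 3 and value of joint flap below 0.05 rad and x of core_rod in the frame of cast between -0.006 and 0.006 m and y of core_rod in the frame of cast between -0.042 and 0.042 m and angle between the z axis of core_rod and the z axis of cast, either way round below 0.05 rad and contact force between the fingers and core_rod above 3 N and linear speed of core_rod below 0.01 m/s and z of cast in the frame of mould below 0.015 m and angle between cast's own z axis and vertical below 0.03 rad and z of plug in the frame of cast below 0.02 m); the arm keeps its last pose, push and grip.
It fails at once if the core rod is pulled (almost) clear of its bore (z of core_rod in the frame of cast above 0.085 m).
It fails at once if the cast is lifted or tipped by a jammed rod (z of cast in the frame of mould above 0.02 m or angle between cast's own z axis and vertical above 0.06 rad).
It fails at once if the short plug is drawn (z of plug in the frame of cast above 0.03 m).
It fails at once if a bystander is disturbed (distance of any of model, slab, bowl, brush from where it was at the start of the episode above 0.03 m).
It also fails if it takes over 45 s, if anything falls off the work surface, if the arm or the gripper's body presses on something with over 40 N, if the wrist force passes 120 N, or if a joint passes its speed limit or range.

## Working session

There is one attempt and no reset: what is moved stays moved. The work goes in short steps, each a Python script; the robot and the scene stay as the last script left them, time stands still between calls to the robot, and variables do not carry over. Pictures are saved under pics/ and viewed, about 8 in all and at most 12, crops included, and the job is handed in when it is done.

```bash
mkdir -p pics; ls; python3 - <<'E'
from cell import robot, fingers, kin, capture
import cv2, numpy as np
for n in("scene","top"):
    c=capture(n); cv2.imwrite(f"pics/{n}0.png",c["pixels"]); print(n,c["fx"],c["fy"],c["cx"],c["cy"],[k for k in c]); print(np.round(c["cam_to_world"],4).tolist())
print(robot.read_time_s(),robot.read_position(),robot.read_tcp_rot(),robot.read_grip_width())
E
```

```text
pics
scene 427.1158219862374 427.1158219862374 275.25652723207435 206.01259733075366 ['pixels', 'fx', 'fy', 'cx', 'cy', 'cam_to_world']
[[-0.5186, -0.4444, 0.7304, 1.3017], [0.855, -0.269, 0.4433, 0.4283], [-0.0005, 0.8545, 0.5195, 0.6883], [0.0, 0.0, 0.0, 1.0]]
top 537.8968476240129 537.8968476240129 278.2071436816386 211.1070428123378 ['pixels', 'fx', 'fy', 'cx', 'cy', 'cam_to_world']
[[0.0262, 0.9818, -0.1881, 0.2473], [-0.9996, 0.027, 0.0017, -0.0406], [0.0067, 0.188, 0.9821, 1.5975], [0.0, 0.0, 0.0, 1.0]]
0.1 [0.13808305 0.6093427  0.40405908] [-1.57090715e+00  1.36353746e-03  1.34793488e+00] 0.09162319278969011
```

View pics/scene0.png

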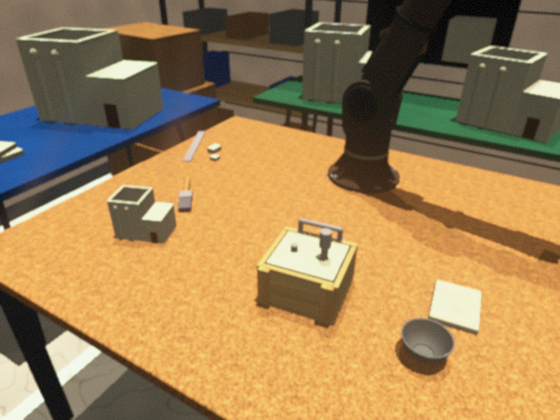

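View pics/top0.png

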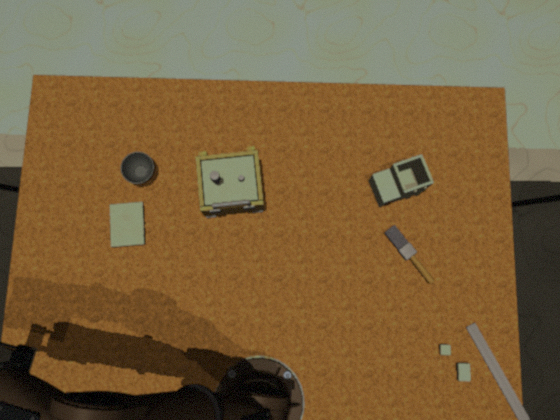

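```bash
cat > h.py <<'E'
import numpy as np, cv2
from scipy.spatial.transform import Rotation as R
from cell import robot, fingers, kin, capture
def ray(c,u,v):
    d=np.array([(u-c["cx"])/c["fx"],-(v-c["cy"])/c["fy"],-1.]); T=np.array(c["cam_to_world"])
    return T[:3,3],T[:3,:3]@d
def onplane(o,d,z): return o+d*(z-o[2])/d[2]
def wcap():
    p=np.array(robot.read_position()); o=R.from_euler('xyz',robot.read_tcp_rot()).as_matrix()
    c=capture("wrist"); T=np.eye(4);T[:3,:3]=o;T[:3,3]=p; c["T"]=T@np.array(c["mount"]); return c
def wray(c,u,v):
    x,y=(u-c["cx"])/c["fx"],(v-c["cy"])/c["fy"]; r=np.hypot(x,y)+1e-12
    d=np.array([x/r*np.sin(r),-y/r*np.sin(r),-np.cos(r)]); return c["T"][:3,3],c["T"][:3,:3]@d
def wproj(c,P):
    q=np.linalg.inv(c["T"])@np.r_[P,1]; x,y,z=q[0],-q[1],-q[2]; s=np.hypot(x,y)+1e-12; r=np.arctan2(s,z)
    return c["cx"]+c["fx"]*r*x/s, c["cy"]+c["fy"]*r*y/s
E
python3 - <<'E'
from h import *
c=capture("top"); im=c["pixels"]
for n,u,v,z in(("rod",215,177,.177),("plug",241,178,.122),("bar",231,204,.137),("model",415,175,.12),("slab",127,225,.015),("bowl",138,169,.05)): print(n,np.round(onplane(*ray(c,u,v),z),3))
sub=im[140:225,185:280]; hsv=cv2.cvtColor(sub,cv2.COLOR_BGR2HSV)
for p in((225,190),(230,209),(200,180),(231,204),(300,190)): print(p,im[p[1],p[0]],cv2.cvtColor(im[p[1]:p[1]+1,p[0]:p[0]+1],cv2.COLOR_BGR2HSV)[0,0])
cv2.imwrite("pics/crop.png",cv2.resize(sub,None,fx=7,fy=7,interpolation=cv2.INTER_CUBIC))
E
```

```text
rod [0.609 0.131 0.177]
plug [0.622 0.064 0.122]
bar [0.543 0.088 0.137]
model [ 0.645 -0.429  0.12 ]
slab [0.496 0.405 0.015]
bowl [0.659 0.376 0.05 ]
(225, 190) [115 148 142] [ 35  57 148]
(230, 209) [11 34 46] [ 20 194  46]
(200, 180) [ 68 126 137] [ 25 128 137]
(231, 204) [ 94 104 107] [ 23  31 107]
(300, 190) [ 44  97 138] [ 17 174 138]
```

View pics/crop.png

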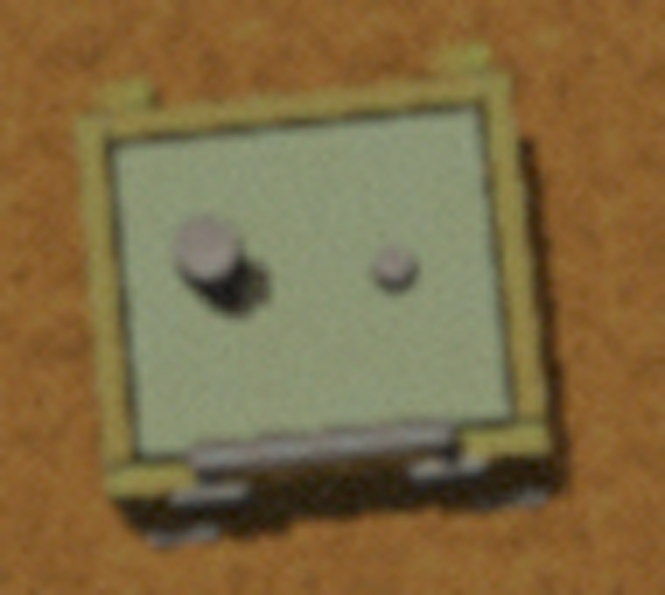

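```bash
python3 - <<'E'
from h import *
c=capture("top")
f=lambda u,v,z: onplane(*ray(c,185+u/7-.4,140+v/7-.4),z)
bl,br=f(195,462,.137),f(455,437,.137); print("bar",bl,br,(bl+br)/2,np.linalg.norm(bl-br))
P=[f(*q,.107) for q in((110,143),(480,105),(512,418),(133,455))]
for i in range(4): d=P[(i+1)%4]-P[i]; print(np.round(P[i],4),np.linalg.norm(d),np.arctan2(d[1],d[0]))
print("castc",np.mean(P,0)); rod=f(205,250,.177); plug=f(393,268,.122); print(rod,plug,np.linalg.norm((rod-plug)[:2]),np.arctan2(*(plug-rod)[:2]))
d=(P[0]-P[1]+P[3]-P[2]); psi=np.arctan2(-d[0],d[1]); print("psi",psi)
print("mount",np.round(capture("wrist")["mount"],3).tolist())
# IK checks
cc=np.mean(P,0); X=np.array([np.cos(psi),np.sin(psi),0]); hinge=np.array([cc[0],cc[1],0])-.08*X+[0,0,.004]
for k in(0,np.pi):
  for q,t in((0,.3),(.45,.45),(.9,.6),(.9,.45)):
    a=np.arctan2(-.006,.133)+q; r=np.hypot(.133,.006)
    b=hinge-X*r*np.sin(a)+[0,0,r*np.cos(a)]
    ap=X*np.sin(t)-[0,0,np.cos(t)]; tc=b-.159*ap
    print(k,q,t,np.round(b,3),np.round(tc,3),kin.solve_ik(tc,[-np.pi/2,-t if k==0 else t,psi+k]))
for z in (.5,.45): 
  for k in(0,np.pi,np.pi/2,-np.pi/2): print(z,k,kin.solve_ik([.57,.1,z],[-np.pi/2,0,psi+k]))
E
```

```text
bar [0.53755123 0.13916648 0.137     ] [0.55048151 0.03681055 0.137     ] [0.54401637 0.08798852 0.137     ] 0.10316941598658605
[0.6759 0.1842 0.107 ] 0.1524394529868347 -1.4361051143017725
[0.6963 0.0332 0.107 ] 0.13231877316483376 -3.008629454574534
[0.5652 0.0156 0.107 ] 0.15359741913302324 1.6980414972770599
[0.5457 0.168  0.107 ] 0.13118217696668824 0.12415333074932086
castc [0.62077869 0.10026315 0.107     ]
[0.61370187 0.13449414 0.177     ] [0.62252526 0.0651321  0.122     ] 0.06992099211738544 3.015064437999173
psi 0.13095410445239672
mount [[1.0, 0.001, 0.0, -0.0], [0.0, 0.285, -0.959, 0.02], [-0.001, 0.959, 0.285, 0.077], [0.0, 0.0, 0.0, 1.0]]
0 0 0.3 [0.547 0.091 0.137] [0.501 0.084 0.289] [-0.73013905  0.34669701  0.55960028  2.16324568 -0.39679298  0.40681798
  0.24966913]
0 0.45 0.45 [0.489 0.083 0.126] [0.421 0.074 0.27 ] [-0.2938268   0.23428377 -0.05346836  2.38986789  0.94057217  0.12897964
 -1.12532383]
0 0.9 0.6 [0.442 0.077 0.091] [0.353 0.065 0.223] None
0 0.9 0.45 [0.442 0.077 0.091] [0.373 0.068 0.235] [-0.02256254  0.29245028 -0.41080323  2.50455315  1.8828
[... 711 characters left out ...]
51  1.48165497  0.43030882  1.41969445
  2.62440984]
0.5 1.5707963267948966 [-0.61084121  0.30525001  0.4694925   1.56869927 -0.14152483  1.30154189
  1.57945631]
0.5 -1.5707963267948966 [-0.89510775  0.37192891  0.90131594  1.58951828 -0.29816673  1.32541342
 -1.39383114]
0.45 0 [-0.78125024  0.3711528   0.7215452   1.6646536  -0.25952919  1.20419766
  0.13134821]
0.45 3.141592653589793 [ 0.43072157  0.53100339 -1.06197358  1.56446663  0.4731644   1.32716436
  2.58378312]
0.45 1.5707963267948966 [-0.58552464  0.33445049  0.43559026  1.64961738 -0.14970987  1.19065563
  1.5863221 ]
0.45 -1.5707963267948966 [-0.87814405  0.40665538  0.87862388  1.67141011 -0.33019657  1.22024679
 -1.36427727]
```

```bash
cat >> h.py <<'E'
psi=.128; K=np.pi; X=np.array([np.cos(psi),np.sin(psi),0]); Y=np.array([-np.sin(psi),np.cos(psi),0]); Z=np.array([0,0,1.])
cc=np.array([.6195,.1,0])
def bar(q,c=cc):
    a=np.arctan2(-.006,.133)+q; r=np.hypot(.133,.006); return c-.08*X+.004*Z-X*r*np.sin(a)+Z*r*np.cos(a)
def tool(pt,t,back=0):
    ap=X*np.sin(t)-Z*np.cos(t); return pt-(.159+back)*ap,[-np.pi/2,t,psi+K]
E
python3 - <<'E'
from h import *
T=.42
p,o=tool(bar(0),T,.13); robot.reach(p,o)
print(robot.read_time_s(),robot.read_position()-p,robot.read_joint_positions(),robot.read_contact_force())
c=wcap(); im=c["pixels"].copy(); cv2.imwrite("pics/w1raw.png",im)
for n,P in(("bar0",bar(0)),("bL",bar(0)+.048*Y),("bR",bar(0)-.048*Y),("rod",cc+.035*Y+.177*Z),("plug",cc-.035*Y+.122*Z),*[(f"c{i}",cc+X*a*.065+Y*b*.075+.107*Z) for i,(a,b) in enumerate(((1,1),(1,-1),(-1,-1),(-1,1)))]):
    u,v=wproj(c,P); print(n,round(u,1),round(v,1)); cv2.circle(im,(int(round(u)),int(round(v))),2,(0,0,255),-1)
print(c["fx"],c["cx"],c["cy"])
cv2.imwrite("pics/w1.png",cv2.resize(im,None,fx=1.4,fy=1.4))
E
```

```text
2.6333 [0.00013602 0.00049989 0.00020334] [-1.3188612  -0.07481917  0.97667384  2.23965973  0.27950711  0.54657049
  2.729257  ] [ 0.10157163 -0.36719782 -0.61637179]
bar0 278.1 200.7
bL 278.1 251.5
bR 278.1 145.1
rod 185.0 240.2
plug 215.3 154.2
c0 183.5 241.3
c1 174.5 115.1
c2 282.5 112.3
c3 281.9 262.5
325.19226210127806 277.31584199603685 204.06787848130267
```

View pics/w1.png

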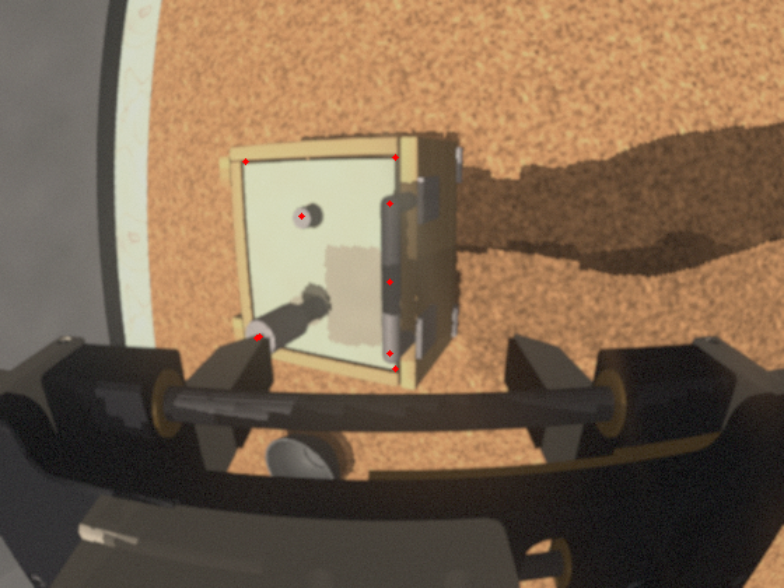

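```bash
sed -i 's/^psi=.128; K=np.pi/psi=.128; K=0/; s/\[-np.pi\/2,t,psi+K\]/[-np.pi\/2,-t,psi+K]/' h.py; python3 - <<'E'
from h import *
p,o=tool(bar(0),.3,.2)
print(kin.solve_ik(p,o)); robot.servo_line(robot.read_position()+[0,0,.08],.2)
robot.reach(p,o); print(np.round(robot.read_joint_positions(),2),robot.read_tcp_rot(),robot.read_position()-p,robot.read_time_s())
for q in (0,.3,.6,.9):
  for b in ((.1,.004) if q==0 else (.004,)):
    s=kin.solve_ik(*tool(bar(q),.3,b)); print(q,b,None if s is None else np.round(s,2))
E
```

```text
[-0.84717563 -0.05442169  0.51641789  2.01351658  0.11060291  0.88368261
 -0.25705355]
[-0.16 -0.   -0.16  1.97  0.07  0.88 -0.22] [-1.57107475 -0.29974603  0.12888465] [-2.44128493e-05  6.75255009e-05 -1.40538442e-04] 5.6417
0 0.1 [-0.16  0.14 -0.16  2.07  0.13  0.64 -0.28]
0 0.004 [-0.2   0.31 -0.11  2.12  0.21  0.42 -0.36]
0.3 0.004 [-0.21  0.27 -0.12  2.21  0.24  0.38 -0.4 ]
0.6 0.004 [-0.23  0.25 -0.11  2.31  0.3   0.31 -0.48]
0.9 0.004 [-0.28  0.26 -0.08  2.4   0.43  0.2  -0.63]
```

```bash
python3 - <<'E'
from h import *
fingers.set_gripper(.05)
p,o=tool(bar(0),.3,.06); robot.servo_line(p,.2,o)
p,o=tool(bar(0),.3,.004); hit=robot.servo_line(p,.08,o,threshold=8)
print("hit",hit,robot.read_position()-p,robot.read_contact_force())
if not hit:
    fingers.set_gripper(.016); print(robot.read_grip_width(),robot.read_contact_force())
c=wcap(); s=capture("scene")["pixels"][190:330,230:380]
im=np.hstack([c["pixels"],cv2.resize(s,(225,210))[:0+210].repeat(2,0)]) if 0 else c["pixels"]
s=cv2.resize(s,(450,420),interpolation=cv2.INTER_CUBIC)
cv2.imwrite("pics/w2.png",cv2.resize(np.hstack([im,s]),(800,333))); print(robot.read_time_s())
E
```

```text
hit False [7.20302384e-05 7.32235900e-05 3.15508827e-04] [-0.36941067 -0.17081501 -0.2244237 ]
0.016142414431386802 [0.4137542  0.56326702 0.6379555 ]
9.025
```

View pics/w2.png

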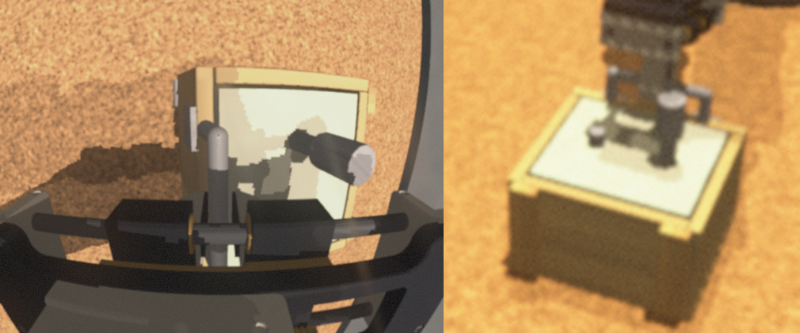

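The bar (column ~218 in the left half) sits between the closed finger pads. Now I'll pull along the arc to 0.88 rad.

```bash
python3 - <<'E'
from h import *
for q in (.1,.2,.3,.4,.5,.6,.7,.8,.88):
    p,o=tool(bar(q),.3,.004); h=robot.servo_line(p,.06,o,threshold=20); print(q,h,np.round(robot.read_contact_force(),1),np.round(robot.read_position()-p,4))
    if h: break
robot.wait(.2)
c=wcap(); s=capture("scene")["pixels"][190:330,230:380]
s=cv2.resize(s,(450,420),interpolation=cv2.INTER_CUBIC)
cv2.imwrite("pics/w3.png",cv2.resize(np.hstack([c["pixels"],s]),(800,333))); print(robot.read_time_s(),np.round(robot.read_joint_positions(),2),robot.read_grip_width())
E
```

```text
0.1 False [-0.   0.1  0. ] [-0.0006 -0.0001 -0.    ]
0.2 False [0.1 1.  0.4] [-0.0006 -0.0001 -0.0002]
0.3 False [ 0.5  0.6 -0. ] [-0.0006 -0.0001 -0.0002]
0.4 False [ 0.3 -0.2  0.5] [-0.0006 -0.0001 -0.0003]
0.5 False [-1.   0.2  0.8] [-0.0006 -0.0001 -0.0003]
0.6 False [-0.1  0.2 -0.3] [-0.0006 -0.0001 -0.0003]
0.7 False [-0.2  0.3  0.1] [-0.0006 -0.0001 -0.0003]
0.8 False [0.3 1.1 0.3] [-0.0004 -0.0001 -0.0003]
0.88 False [-0.4 -0.4 -0.4] [-0.0003 -0.     -0.0002]
12.65 [-0.33  0.26 -0.01  2.4   0.34  0.2  -0.53] 0.01611432853936076
```

View pics/w3.png

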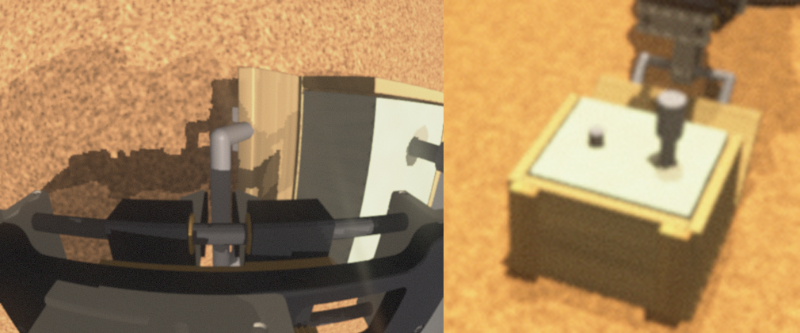

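```bash
python3 - <<'E'
from h import *
for q in (.75,.6,.45,.3,.2,.1,.04,-.06):
    p,o=tool(bar(q),.3,.004); h=robot.servo_line(p,.07 if q>.05 else .03,o,threshold=20 if q>.05 else 14); print(q,h,np.round(robot.read_contact_force(),1),np.round(robot.read_position()-p,4))
    if h: break
robot.wait(.3); print(np.round(robot.read_contact_force(),1))
c=wcap(); im=c["pixels"].copy()
for q in (0,.05):
    u,v=wproj(c,bar(q)-.045*Y); print(q,u,v)
s=capture("scene")["pixels"][190:330,230:380]
s=cv2.resize(s,(450,420),interpolation=cv2.INTER_CUBIC)
cv2.imwrite("pics/w4.png",cv2.resize(np.hstack([im,s]),(800,333))); print(robot.read_time_s())
E
```

```text
0.75 False [-0.3  0.4  0.1] [ 0.0001 -0.0001  0.0001]
0.6 False [0.3 0.1 0.4] [0.0004 0.0001 0.0001]
0.45 False [-0.  -0.1  0.7] [0.0005 0.0001 0.0001]
0.3 False [-0.9  0.2  0.3] [0.0004 0.0001 0.0001]
0.2 False [-0.4  0.6  0.2] [0.0004 0.0001 0.0001]
0.1 False [ 0.5 -0.2  0.4] [0.0006 0.0001 0.0001]
0.04 False [ 0.4 -0.3  0.3] [0.0003 0.0001 0.0001]
-0.06 True [0.5 0.5 0.4] [-0.0035 -0.0006 -0.0009]
[-0.  -0.1 -0.1]
0 272.5605431821897 341.4142500608415
0.05 261.0037683846531 343.6948802183049
16.25
```

View pics/w4.png

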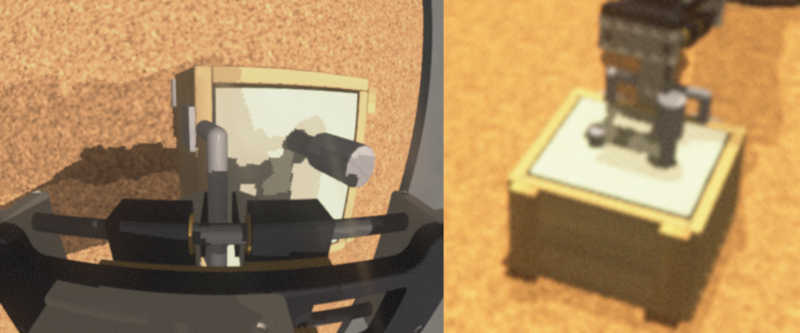

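```bash
python3 - <<'E'
from h import *
fingers.set_gripper(.04)
p,o=tool(bar(0),.3,.09); robot.servo_line(p,.12,o)
fingers.set_gripper(.06)
rod=cc+.035*Y+.157*Z
p,o=tool(rod-.03*X,0,.09); robot.servo_line(p,.15,o)
print(np.round(robot.read_joint_positions(),2),robot.read_time_s(),kin.solve_ik(*tool(rod,0,0)))
c=wcap(); im=c["pixels"].copy(); cv2.imwrite("pics/w5raw.png",im)
for n,P in(("rodtop",rod+.02*Z),("plug",cc-.035*Y+.122*Z),("bar0",bar(0)),("bR",bar(0)-.048*Y),*[(f"c{i}",cc+X*a*.065+Y*b*.075+.107*Z) for i,(a,b) in enumerate(((1,1),(1,-1),(-1,-1),(-1,1)))]):
    u,v=wproj(c,P); print(n,round(u,1),round(v,1)); cv2.circle(im,(int(round(u)),int(round(v))),1,(0,0,255),-1)
cv2.imwrite("pics/w5.png",cv2.resize(im,None,fx=1.42,fy=1.42))
E
```

```text
[-0.19  0.4  -0.16  1.63  0.07  1.12 -0.25] 19.3167 [-0.19797107  0.52966739 -0.1513813   1.65421246  0.09283704  0.96473575
 -0.25384979]
rodtop 321.7 223.9
plug 310.4 274.4
bar0 225.8 246.5
bR 229.3 294.6
c0 384.2 154.0
c1 369.0 299.0
c2 243.6 301.2
c3 237.5 152.5
```

View pics/w5.png

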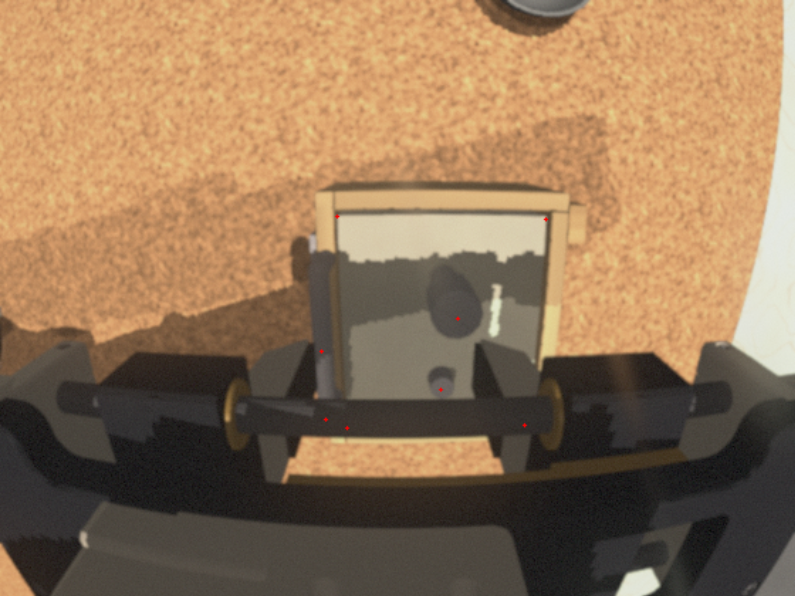

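```bash
python3 - <<'E'
from h import *
rod=cc+.0355*Y+.0003*Y+.0005*X+.157*Z
p,o=tool(rod,0,.05); robot.servo_line(p,.15,o)
p,o=tool(rod,0,.0); print(robot.servo_line(p,.1,o,threshold=8)); f0=robot.read_contact_force()
fingers.set_gripper(0); robot.wait(.2)
f=[robot.read_contact_force() for _ in range(5)]; print(np.round(f0,1),np.round(np.mean(f,0),2),robot.read_grip_width(),np.round(robot.read_wrist_torque(),2),robot.read_position()-p,robot.read_time_s())
E
```

```text
False
[0.2 0.2 0.4] [-0.12  0.37  2.88] 0.02548042605888055 [-0.14  0.31  0.  ] [-7.15246164e-06  3.52463327e-05  1.23408230e-04] 21.3417
```

```bash
python3 - <<'E'
from h import *
p0=np.array(robot.read_position())
for d in (.01,.02,.03,.0402):
    h=robot.servo_line(p0+[0,0,d],.04,threshold=12); robot.wait(.1)
    print(d,h,np.round(robot.read_contact_force(),1),np.round(robot.read_position()-p0,4),robot.read_grip_width())
    if h: break
robot.wait(.4); print(np.round(np.mean([robot.read_contact_force() for _ in range(5)],0),2),robot.read_time_s())
s=capture("scene"); cv2.imwrite("pics/s6.png",cv2.resize(s["pixels"][170:330,220:400],None,fx=3.7,fy=3.7,interpolation=cv2.INTER_CUBIC))
E
```

```text
0.01 False [ 0.2 -0.3 -3. ] [-0.0001 -0.      0.0098] 0.025221329370809967
0.02 False [-0.6  0.  -3. ] [-0.    0.    0.02] 0.02522652354303853
0.03 False [-0.5  0.1 -4. ] [-0.    0.    0.03] 0.025372014771811047
0.0402 False [-1.  -0.4 -2.8] [0.     0.     0.0402] 0.02546166699246151
[ 0.27 -0.92 -3.4 ] 23.75
```

View pics/s6.png

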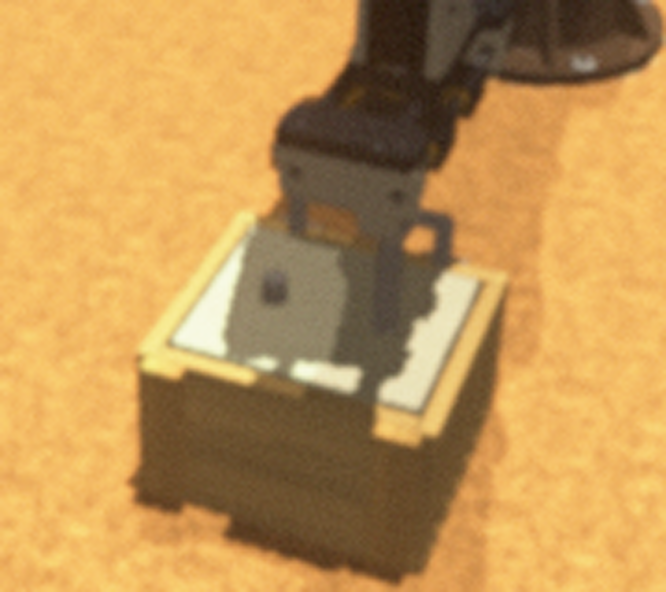

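```bash
python3 - <<'E'
from h import *
robot.close_job(); print(robot.read_time_s(),robot.read_grip_width(),np.round(robot.read_contact_force(),1))
E
```

```text
the job is handed in; nothing more can be done
the job is handed in; nothing more can be done
```

The job is done and handed in at about 24 s of the 45 s limit; no verdict is reported.

- **Flap:** I held the bar loosely between the fingers and pulled it along its arc to about 0.88 rad commanded. That is roughly 0.86 rad actual, allowing about 2 mm of play in the fingers. I then pushed it back until it met its shut stop, where the 14 N contact threshold tripped. In the wrist picture afterwards the bar was within about 1 mm of its shut position.
- **Core rod:** I gripped the knob with almost no side force and drew it 40.2 mm straight up. The wrist load stayed at about 3–4 N, which fits the rod's weight plus a little friction. The cast weighs about 19 N, so it was not being lifted.
- **Last checks:** The grip width was 25.5 mm on the 26 mm knob. The last picture showed the flap shut, the plug in its bore, the cast level with the rims and the rod still held. The last crop left out the bystanders; the arm did not come near them.

No check failed. The two position estimates for the box and rod differed by about 2 mm, so I aimed between them. I judged the flap angle, the draw height and the cast's flatness from arm pose, forces and pictures, not by measuring them directly.

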